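# Hang up the hold-down bow and crack open the sealed canister

## Task

Take the metal hold-down bow off the lid of the sealed canister and hang it on the bar of the bench rail, its two legs hanging down one on either side of the bar. Then pull the canister's lid straight up by its grip until the sticky seal lets go, and hold it level just above the canister with a gap of about 25 mm; never let it jump up past 60 mm, leave the other things where they are, and finish while still holding the lid there with the fingers.

Things in the scene. Friction and masses are not known exactly. Their poses are not given: they have to be found in the camera images.
- canister: Square white open-topped canister screwed to the bench on a plywood base board (190 x 150 mm); it does not move. Outside 130 x 130 mm, rim 88 mm above the table; with the lid shut its top face is at 100 mm. Origin: centre of the base's underside, on the table. Its x axis points from its centre towards the side where the bow lies at the start; z up.
- lid: Loose white lid (plate 138 x 138 x 12 mm, grey plug 32 mm deep below it, about 0.35 kg), shut at the start. Origin: centre of the plate's underside, so the gap is its height above the rim (88 mm). The sealing beads inside the canister grip the plug: a straight pull must pass a peak of about 17 N in the first 4 mm, fades by 7 mm, and from 18 mm it is clear (weight 3 to 4 N).
- lid_grip (a point): Grip point of the lid: in the black upright grip block in the middle of the lid (14 mm thick along the lid's y, 24 mm along its x, 36 mm tall above the plate's top face), 23 mm above the plate's top face, 35 mm above the lid's origin; its axes are the lid's, parallel to the canister's when shut.
- bow: Loose hold-down bow, an inverted U of aluminium bar with dark steel feet, 0.15 to 0.3 kg: crossbar 166 mm along its y, 18 mm wide (x), 8 mm thick; legs at both ends reach 62 mm below the crossbar's underside, 150 mm clear between them. It starts astride the lid, flat on its top, about 42 mm beside the lid's grip. Origin: middle of the crossbar's underside; z up.
- bow_grip (a point): Grip point of the bow: in the black upright grip block at the middle of the crossbar (14 mm thick along the bow's y, 24 mm along its x, rising 36 mm above the crossbar's top face), 29 mm above the bow's origin; axes as the bow's.
- rail: Steel bench rail, fixed: a straight round bar of 14 mm diameter and 260 mm length along its x, 155 mm high (axis), on a post with a round foot at each end. Origin: on the table under the bar's middle.
- rail_mid (a point): Top of the rail's bar at its middle, 162 mm above the table; axes as the rail's (x along the bar).
- jar: Bystander: amber glass jar, 60 mm across, 95 mm tall; origin under its foot.
- tiles: Bystander: stack of square tiles, 50 x 50 x 30 mm; origin under it.
- bowl: Bystander: white plastic bowl, 150 mm across, 75 mm tall; origin under its foot.
- pot: Bystander: blue ceramic cup, 72 mm across, 80 mm tall; origin under its foot.
- tape: Bystander: roll of paper tape lying flat, 84 mm across, 22 mm tall.
- nippers: Bystander: tile nippers with blue handles, about 150 mm long, 14 mm tall.
- spatula: Bystander: spatula lying flat, about 250 mm long.
Things that resemble listed ones, but are neither listed nor needed, are in the scene too. What is meant by the bow is not red, and is the smaller of those in its own colour.

How it is judged:
On the way, in this order (a step that is already met when the one before it is completed fails the run):
1. the bow hangs on the rail's bar, let go, a leg on either side of the bar, the lid still shut (contact force between bow and rail above 0.5 N and contact force between bow and the arm below 0.1 N and contact force between bow and the fingers below 0.1 N and contact force between bow and canister below 0.1 N and y of rail_mid in the frame of bow between -0.05 and 0.05 m and x of bow in the frame of rail_mid between -0.115 and 0.115 m and z of bow in the frame of rail_mid between -0.02 and 0.02 m and angle between bow's own z axis and vertical below 0.44 rad and angle between the x axis of bow and the x axis of rail, either way round below 0.61 rad and linear speed of bow below 0.08 m/s and contact force between bow and lid below 0.1 N and z of lid in the frame of canister below 0.092 m), for 0.3 s.
2. the seal has let go and the fingers hold the lid just above the canister (z of lid in the frame of canister between 0.106 and 0.128 m and contact force between lid and the fingers above 0.5 N and contact force between lid and canister below 0.3 N and angle between lid's own z axis and vertical below 0.21 rad and horizontal distance between lid and canister below 0.025 m), for 0.3 s.
At the end, for the whole second after the job is handed in: The bow rests on the rail's bar alone, crossbar across it (square within 35 deg, level within 25 deg, bar within 50 mm of its middle); the fingers hold the lid still 18 to 40 mm above the rim, level within 12 deg, centred within 25 mm, touching nothing else; bystanders within 30 mm of their starts (all of step 2 and contact force between bow and rail above 0.5 N and contact force between bow and the arm below 0.1 N and contact force between bow and the fingers below 0.1 N and contact force between bow and canister below 0.1 N and y of rail_mid in the frame of bow between -0.05 and 0.05 m and x of bow in the frame of rail_mid between -0.115 and 0.115 m and z of bow in the frame of rail_mid between -0.02 and 0.02 m and angle between bow's own z axis and vertical below 0.44 rad and angle between the x axis of bow and the x axis of rail, either way round below 0.61 rad and linear speed of bow below 0.08 m/s and contact force between bow and lid below 0.1 N and linear speed of lid below 0.03 m/s); the arm keeps its last pose, push and grip.
It fails at once if the lid jumped up past 60 mm (z of lid in the frame of canister above 0.148 m).
It fails at once if a bystander was moved by more than 30 mm (distance of any of jar, tiles, bowl, pot, tape, nippers, spatula from where it was at the start of the episode above 0.03 m).
It also fails if it takes over 51 s, if anything falls off the work surface, if the arm or the gripper's body presses on something with over 40 N, if the wrist force passes 120 N, or if a joint passes its speed limit or range.

## Robot

A 6-joint arm with a two-finger parallel gripper is mounted at the origin on the work surface. World frame = base frame: x ahead of the robot, y to its left, z up, the work surface at z = 0. Lengths are in m, angles in rad, forces in N, time in s.
With the tool pointing down it reaches from about 0.275 to 0.825 m from the base axis. Payload 4.9 kg.
Tool frame: the origin (TCP) lies at the very end of the fingers, on their centre line; the grasp point (between the pads) lies 19 mm behind it; z points along the fingers, y is the line along which they close (so a half turn about z gives the same grasp; the last joint's range is limited). The gripper opens to 85 mm and grips with 20 to 120 N. Pads are 22 mm wide; open, the fingers measure 114 mm over their backs; the gripper's body (76 mm by 85 mm) begins 54 mm behind the grasp point. The pads swing forward as they close: fully open they stand 13 mm farther back than shut.
Start: joints at [1.165, 0.326, -0.193, 1.052, 0, 1.437], TCP at [0.148, 0.53, 0.231] pointing down, gripper open.
Joint ranges: [-2.65, 2.65], [-0.97, 1.79], [-1.3, 1.35], [-1.93, 2.1], [-1.47, 1.37], [-3.14, 3.14]. Speed limits (rad/s): [2.57, 2.57, 3.14, 3.14, 3.14, 3.14].

## Interface

Orientations are given as a unit quaternion [x, y, z, w].
In Python, from workcell import manip gives the robot as it stands.
- The arm moves only by the tool jog_arm, never from a script. Its argument "commands" is a list of rows, each a list of 3 entries, a list of its own where there are three numbers: the shift along the world's x, y, z in mm, then the turn, a rotation vector about the world's x, y, z in degrees, then the finger opening in mm, from 0 to 85.4. In form: [[[tx, ty, tz], [ax, ay, az], grip], ...]. A call has 1 to 12 rows; each row shifts and turns the commanded pose from where the row before left it; what a row does not reach is not made up. A row lasts 1/10 s, in which the tool goes at most 50 mm and 8.59 degrees, less where a joint would pass 70% of its speed; a pose out of reach is approached as far as the arm can. A call is refused whole if a number of a shift passes 50 or a number of a turn 8.59, either way. A call with a gripper value outside its range is refused whole. The fingers move at their own pace and stop on an object; "force" is the grip in N (left out, the last holds). Time passes only in rows, so rows that do not move let the fingers close. It gives the time, the measured TCP pose, the force, the opening and the grip force at its end, in the units of the state.
- manip.get_obs(): the state, without advancing time (a new reading comes with each control period).
- manip.camera(name): name is "scene" or "top" or "wrist"; returns (picture, depth): 400x640x3 uint8, red, green, blue; 400x640 float32, m along the optical axis (not along the pixel's ray), 0 where there is no reading.
- manip.camera_params(name): a dict with "fx", "fy", "cx", "cy" (pixels), "k1" (the pictures are not rectified: a ray, as slopes to the right and down, at radius r is drawn at 1 + k1 r^2 times it, then the intrinsics apply), "world_from_camera" (4x4, takes a point from camera to world coordinates); the wrist camera has in their place "mount" (4x4, takes a point from camera to tool coordinates, whose origin is the TCP and whose axes are the flange's). Camera axes: x right, y down, z forward; pixel columns grow to the right and rows downward; lengths in m; the calibration is good to about 2 mm. A picture is of the moment at which its call begins: read the wrist's pose just before it. camera_params takes no time and is no camera call.
- manip.job_done(): hands the job in; it is judged then, once.
The state is a dict: "time_s": time; "joint_positions": joint angles; "joint_vel": joint speeds; "effort": joint torques, N m; "tool_pos": TCP position; "orientation": TCP orientation; "contact_force": force on the tool from outside, world axes, zero at the start; "ft_torque": the same for the moment, N m; "width": finger opening in m; "gripper_force": force on a finger pad.
Only numpy, scipy, OpenCV 4.12 (cv2) and the standard library are available. Lean on these libraries where they do the work, as an engineer would, in place of code of your own. Each camera call takes 0.05 s, during which the arm holds its last target. There are 200 camera calls.

## Working session

There is one attempt and no reset: what is moved stays moved. The work goes in short steps, Python scripts to look and compute and a tool call to move; the robot and the scene stay as the last step left them, time stands still between calls to the robot, and variables do not carry over. Pictures are saved under pics/ and viewed, at most 10 in all, crops included, and the job is handed in when it is done.

Besides the shell and the picture viewer there is one more tool, called by a JSON object that holds its "api" and its "payload", one argument or row to a line. jog_arm: Moves the arm, as the interface text tells. Its arguments: {"type":"object","properties":{"commands":{"type":"array","items":{"type":"array"}},"force":{"type":"number"}},"required":["commands"]}

```bash
mkdir -p pics; cat > h.py <<'E'
import numpy as np, cv2
from scipy.spatial.transform import Rotation as R
from workcell import manip
def cloud(name):
    o=manip.get_obs(); p=manip.camera_params(name); im,d=manip.camera(name)
    u,v=np.meshgrid(np.arange(640),np.arange(400))
    K=np.array([[p['fx'],0,p['cx']],[0,p['fy'],p['cy']],[0,0,1.]])
    n=cv2.undistortPoints(np.stack([u,v],-1).reshape(-1,1,2).astype(float),K,np.array([p['k1'],0,0,0.])).reshape(400,640,2)
    P=np.dstack([n*d[...,None],d])
    if 'world_from_camera' in p: T=np.array(p['world_from_camera'])
    else:
        T=np.eye(4);T[:3,:3]=R.from_quat(o['orientation']).as_matrix();T[:3,3]=o['tool_pos'];T=T@np.array(p['mount'])
    W=P@T[:3,:3].T+T[:3,3]; W[d==0]=np.nan
    return im,W
def save(n,im): cv2.imwrite('pics/'+n,im[...,::-1])
E
python3 - <<'E'
from h import *
for n in('scene','top'):
    im,W=cloud(n); np.savez(n+'.npz',im=im,W=W); save(n+'.png',im)
print(manip.get_obs())
E
```

```text
{'time_s': 0.1, 'joint_positions': array([ 1.16483249e+00,  3.26891579e-01, -1.93454973e-01,  1.05203883e+00,
        5.89126605e-05,  1.43655693e+00]), 'joint_vel': array([ 3.91950787e-04, -7.80785619e-04,  2.01243123e-03,  1.05367456e-03,
       -5.54329467e-05,  2.16872219e-03]), 'effort': array([ 9.94686234e-04, -4.44239688e+01,  2.63038105e+01,  7.92601932e-03,
       -1.22570559e-04, -6.72989856e-06]), 'tool_pos': array([0.1474013 , 0.52934005, 0.23057926]), 'orientation': array([ 1.35444613e-01,  9.90784601e-01, -7.57859200e-04, -2.40391084e-04]), 'contact_force': array([-0.64695655,  0.15385271, -0.34858542]), 'ft_torque': array([ 0.03177836,  0.01847976, -0.00422023]), 'gripper_force': 0.0, 'width': 0.08526606801472478}
```

View pics/scene.png

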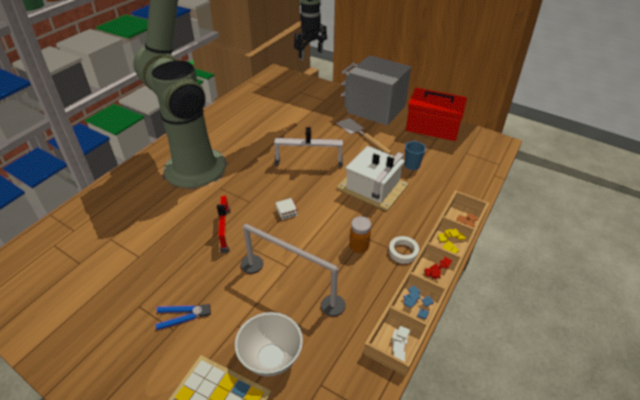

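View pics/top.png

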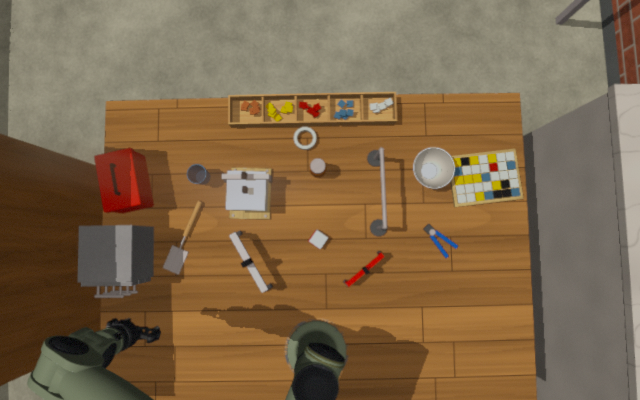

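The candidates for the bow in the top view are the aluminium bow astride the canister lid at (245,176), the larger aluminium bow lying free at (250,262), and the red bow at (365,268). By the description I choose the one at (245,176). The rail runs from (382,150) to (385,230).

```bash
python3 - <<'E'
from h import *
z=np.load('top.npz');im,W=z['im'],z['W']
save('crop.png',cv2.resize(im[155:230,215:285],None,fx=8,fy=8,interpolation=cv2.INTER_CUBIC))
x,y,h=W[...,0],W[...,1],W[...,2]
def box(r,c,lo,hi,l,dark=None):
    m=np.zeros(h.shape,bool);m[r[0]:r[1],c[0]:c[1]]=1
    m&=(h>lo)&(h<hi)
    if dark: m&=im.max(-1)<dark
    p=W[m]; 
    if len(p)<4: print(l,len(p));return
    rc=cv2.minAreaRect((p[:,:2]*1000).astype(np.float32))
    print(l,len(p),p.mean(0).round(4),np.percentile(p[:,2],[5,95]).round(4),'rect',np.round(rc[0],1),np.round(rc[1],1),round(rc[2],1))
cn=((155,230),(215,285))
box(*cn,.094,.1035,'lidtop'); box(*cn,.104,.116,'bowbar');box(*cn,.122,.16,'grips')
box((165,181),(235,255),.122,.16,'bowgrip');box((181,200),(235,255),.122,.16,'lidgrip')
box((140,240),(365,400),.145,.18,'rail');box((140,240),(365,400),.01,.14,'railposts')
box(*cn,.008,.03,'base')
box((225,300),(220,280),.05,.2,'decoy')
for l,r,c in [('jar',(150,180),(300,335)),('pot',(160,190),(180,212)),('tiles',(228,250),(305,332)),('bowl',(140,195),(405,460)),('red',(245,290),(340,390))]: box(r,c,.012,.3,l)
E
```

```text
lidtop 1126 [0.5689 0.2343 0.0994] [0.0953 0.1029] rect [577.4 233.8] [161.  137.9] 87.9
bowbar 313 [0.6085 0.2325 0.1075] [0.1042 0.1128] rect [580.2 237.7] [164.8 131.7] 83.6
grips 70 [0.6015 0.2328 0.1377] [0.1247 0.1462] rect [601.7 234. ] [68.8 14.9] 1.4
bowgrip 36 [0.6242 0.2326 0.1396] [0.1241 0.1469] rect [625. 233.] [22.3 11.7] 1.1
lidgrip 34 [0.5774 0.2331 0.1356] [0.1317 0.139 ] rect [577.5 233.3] [20.9 14.7] 5.7
rail 341 [ 0.5688 -0.2367  0.1604] [0.1551 0.1655] rect [ 570.3 -237.1] [270.4  15. ] 0.6
railposts 231 [ 0.5634 -0.2318  0.0291] [0.0102 0.1145] rect [ 570.3 -230. ] [317.   86.7] 9.8
base 551 [0.5538 0.2186 0.013 ] [0.0087 0.0192] rect [585.5 243.8] [252.1 255.8] 85.6
decoy 537 [0.3288 0.2262 0.1015] [0.0894 0.1458] rect [328.4 227.6] [228.8  34.1] 27.6
jar 252 [ 0.6541 -0.0191  0.0831] [0.0332 0.0988] rect [657.1 -19.2] [55.7 54.6] 49.1
pot 282 [0.6463 0.4195 0.054 ] [0.0146 0.0815] rect [643.7 415. ] [71.  69.8] 23.1
tiles 220 [ 0.4027 -0.0155  0.0294] [0.0201 0.0356] rect [402.5 -15.4] [53.6 53.4] 55.1
bowl 1310 [ 0.6511 -0.4631  0.0382] [0.0134 0.0762] rect [ 645.6 -455.7] [196.1 149.6] 80.5
red 286 [ 0.2922 -0.1768  0.0708] [0.0359 0.1059] rect [ 279.5 -187.5] [ 56.1 172.3] 39.0
```

View pics/crop.png

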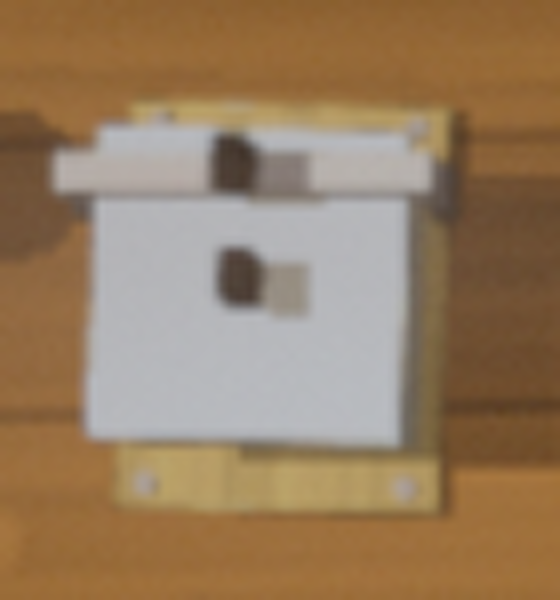

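The crop shows the silver bow astride the lid, with its grip block at about (235,163) and the lid's grip at (240,278). It is the smaller silver one, so the choice holds. Next I move above the canister for a close wrist view.

{"api": "jog_arm", "payload": {
  "commands": [
    [[37, -25, 6], [0, 0, 1.3], 85],
    [[37, -25, 6], [0, 0, 1.3], 85],
    [[37, -25, 6], [0, 0, 1.3], 85],
    [[37, -25, 6], [0, 0, 1.3], 85],
    [[37, -25, 6], [0, 0, 1.3], 85],
    [[37, -25, 6], [0, 0, 1.3], 85],
    [[37, -25, 6], [0, 0, 1.3], 85],
    [[37, -25, 6], [0, 0, 1.3], 85],
    [[37, -25, 6], [0, 0, 1.3], 85],
    [[37, -25, 6], [0, 0, 1.3], 85],
    [[37, -23, 6], [0, 0, 1.3], 85],
    [[37, -23, 6], [0, 0, 1.3], 85]
  ]
}}

```text
time_s: 1.3
tool_pos: [0.5928, 0.2325, 0.3031]
orientation: [-0.001, 1.0, -0.0, -0.0]
contact_force: [0.6, 0.4, -0.6]
width: 0.0852
gripper_force: 0.0
```

{"api": "jog_arm", "payload": {
  "commands": [
    [[0, 0, 0], [0, 0, 0], 85],
    [[0, 0, 0], [0, 0, 0], 85],
    [[0, 0, 0], [0, 0, 0], 85]
  ]
}}

```text
time_s: 1.6
tool_pos: [0.5905, 0.2343, 0.3027]
orientation: [-0.001, 1.0, -0.0, -0.001]
contact_force: [-0.2, 0.1, 0.1]
width: 0.0852
gripper_force: 0.0
```

```bash
python3 - <<'E'
from h import *
im,W=cloud('wrist');save('w1.png',im);np.savez('w1.npz',im=im,W=W)
h=W[...,2]
def box(m,l):
    p=W[m]
    if len(p)<4: print(l,len(p));return
    rc=cv2.minAreaRect((p[:,:2]*1000).astype(np.float32))
    print(l,len(p),p.mean(0).round(4),'rect',np.round(rc[0],1),np.round(rc[1],1),round(rc[2],1))
near=(abs(W[...,0]-.6)<.12)&(abs(W[...,1]-.233)<.11)
box(near&(h>.096)&(h<.1025),'lid')
b=near&(h>.104)&(h<.112);box(b,'bar')
box(near&(h>.140)&(h<.15),'bowtop');box(near&(h>.1325)&(h<.1385)&(W[...,0]<.6),'lidgriptop')
E
```

```text
lid 12247 [0.5654 0.2352 0.101 ] rect [578.1 237.7] [164.5 138.4] 87.5
bar 2120 [0.6247 0.2356 0.1088] rect [600.5 236.4] [166.5  69. ] 88.7
bowtop 303 [0.6247 0.2358 0.1447] rect [625.3 236.2] [13.4 23.4] 90.0
lidgriptop 311 [0.5775 0.235  0.1367] rect [578.2 235.1] [13.2 24. ] 90.0
```

{"api": "jog_arm", "payload": {
  "commands": [
    [[17, 1, -20], [0, 0, 0], 50],
    [[17, 0, -40], [0, 0, 0], 50],
    [[0, 0, -40], [0, 0, 0], 50],
    [[0, 0, -40], [0, 0, 0], 50],
    [[0, 0, -30], [0, 0, 0], 50],
    [[0, 0, -19], [0, 0, 0], 50],
    [[0, 0, 0], [0, 0, 0], 50],
    [[0, 0, 0], [0, 0, 0], 50]
  ],
  "force": 60
}}

```text
time_s: 2.45
tool_pos: [0.625, 0.2357, 0.115]
orientation: [-0.001, 1.0, 0.0, -0.0]
contact_force: [0.9, -0.9, 0.7]
width: 0.0499
gripper_force: 0.0
```

{"api": "jog_arm", "payload": {
  "commands": [
    [[0, 0, 0], [0, 0, 0], 5],
    [[0, 0, 0], [0, 0, 0], 5],
    [[0, 0, 0], [0, 0, 0], 5],
    [[0, 0, 0], [0, 0, 0], 5],
    [[0, 0, 0], [0, 0, 0], 5],
    [[0, 0, 0], [0, 0, 0], 5],
    [[0, 0, 0], [0, 0, 0], 5],
    [[0, 0, 0], [0, 0, 0], 5]
  ]
}}

```text
time_s: 3.25
tool_pos: [0.6268, 0.2354, 0.1162]
orientation: [-0.0, 1.0, 0.001, 0.002]
contact_force: [-1.0, 0.8, 5.8]
width: 0.0133
gripper_force: 60.3
```

{"api": "jog_arm", "payload": {
  "commands": [
    [[0, 0, 5], [0, 0, 0], 5],
    [[0, 0, 10], [0, 0, 0], 5],
    [[0, 0, 20], [0, 0, 0], 5],
    [[0, 0, 30], [0, 0, 0], 5],
    [[0, 0, 30], [0, 0, 0], 5],
    [[0, 0, 30], [0, 0, 0], 5],
    [[0, 0, 25], [0, 0, 0], 5],
    [[0, 0, 0], [0, 0, 0], 5],
    [[0, 0, 0], [0, 0, 0], 5]
  ]
}}

```text
time_s: 4.15
tool_pos: [0.6256, 0.2347, 0.264]
orientation: [-0.0, 1.0, -0.0, 0.0]
contact_force: [-0.4, -0.4, -3.6]
width: 0.0127
gripper_force: 59.1
```

```bash
python3 - <<'E'
from h import *
im,W=cloud('scene');save('s2.png',cv2.resize(im[60:300,200:520],None,fx=2,fy=2))
im,W=cloud('top');h=W[...,2]
near=(abs(W[...,0]-.6)<.14)&(abs(W[...,1]-.233)<.12)
for lo,hi in((.095,.105),(.16,.23),(.23,.27)):
    p=W[near&(h>lo)&(h<hi)];print(lo,len(p),p.mean(0).round(3))
E
```

```text
0.095 1076 [0.576 0.223 0.1  ]
0.16 27 [0.62  0.149 0.208]
0.23 117 [0.622 0.179 0.254]
```

View pics/s2.png

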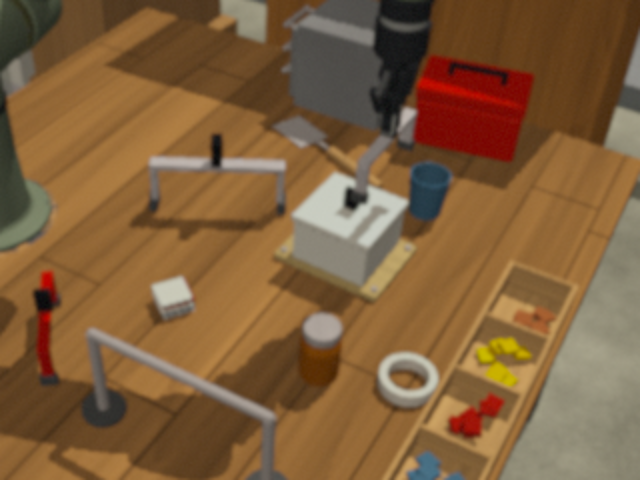

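The bow hangs from the fingers, clear of the canister and level; the lid is still shut. The move to the rail is a pure translation.

{"api": "jog_arm", "payload": {
  "commands": [
    [[0, -10, 2], [0, 0, 0], 5],
    [[-3, -25, 2], [0, 0, 0], 5],
    [[-5, -40, 2], [0, 0, 0], 5],
    [[-5, -45, 0], [0, 0, 0], 5],
    [[-6, -45, 0], [0, 0, 0], 5],
    [[-6, -45, 0], [0, 0, 0], 5],
    [[-6, -45, 0], [0, 0, 0], 5],
    [[-6, -45, 0], [0, 0, 0], 5],
    [[-6, -45, 0], [0, 0, 0], 5],
    [[-6, -45, 0], [0, 0, 0], 5],
    [[-5, -40, 0], [0, 0, 0], 5],
    [[-3, -25, 0], [0, 0, 0], 5]
  ]
}}

```text
time_s: 5.45
tool_pos: [0.5669, -0.2237, 0.2691]
orientation: [0.001, 1.0, -0.0, -0.001]
contact_force: [0.5, 0.4, -2.4]
width: 0.0131
gripper_force: 59.0
```

{"api": "jog_arm", "payload": {
  "commands": [
    [[0, -14, 0], [0, 0, 0], 5],
    [[0, -2, 0], [0, 0, 0], 5],
    [[0, 0, 0], [0, 0, 0], 5],
    [[0, 0, 0], [0, 0, 0], 5]
  ]
}}

```text
time_s: 5.85
tool_pos: [0.5688, -0.2347, 0.2701]
orientation: [-0.001, 1.0, 0.0, -0.0]
contact_force: [-0.0, 0.4, -1.9]
width: 0.0132
gripper_force: 59.0
```

```bash
python3 - <<'E'
from h import *
im,W=cloud('wrist');save('w2.png',im);h=W[...,2]
m=(h>.14)&(h<.172);p=W[m];print('rail',len(p),np.nanmedian(p,0).round(4),np.percentile(p[:,2],98))
rc=cv2.minAreaRect((p[:,:2]*1000).astype(np.float32));print(rc)
m=(h>.235)&(h<.265);p=W[m];print('bow',len(p),np.median(p,0).round(4));print(cv2.minAreaRect((p[:,:2]*1000).astype(np.float32)))
E
```

```text
rail 3944 [ 0.5142 -0.2363  0.162 ] 0.16401246996281163
((570.0707397460938, -236.10829162597656), (272.3247985839844, 15.92209529876709), 0.648815929889679)
bow 9357 [ 0.5651 -0.2437  0.2628]
((567.05712890625, -235.67645263671875), (167.00286865234375, 20.752025604248047), 89.85842895507812)
```

View pics/w2.png

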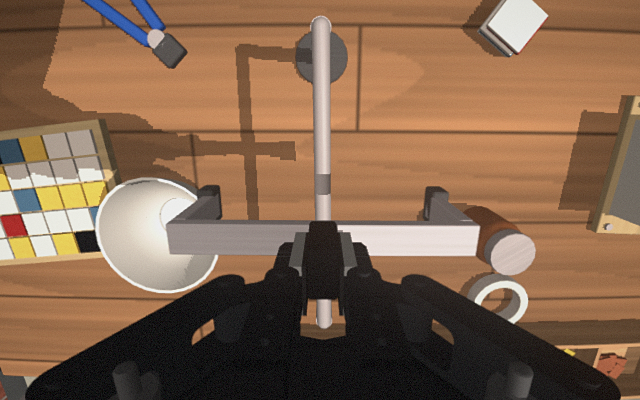

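The wrist view shows the bow's crossbar at (323,238), centred over the rail bar at column 322 and square to it. The legs, at (210,200) and (437,200), are clear of the bowl. I lower it now.

{"api": "jog_arm", "payload": {
  "commands": [
    [[0, 0, -10], [0, 0, 0], 5],
    [[0, 0, -20], [0, 0, 0], 5],
    [[0, 0, -25], [0, 0, 0], 5],
    [[0, 0, -15], [0, 0, 0], 5],
    [[0, 0, -10], [0, 0, 0], 5],
    [[0, 0, -5], [0, 0, 0], 5],
    [[0, 0, -2], [0, 0, 0], 5],
    [[0, 0, 0], [0, 0, 0], 5],
    [[0, 0, 0], [0, 0, 0], 5]
  ]
}}

```text
time_s: 6.8
tool_pos: [0.5692, -0.2364, 0.1841]
orientation: [-0.0, 1.0, -0.0, 0.001]
contact_force: [-0.9, 1.2, -2.0]
width: 0.0134
gripper_force: 58.9
```

{"api": "jog_arm", "payload": {
  "commands": [
    [[0, 0, -2], [0, 0, 0], 5],
    [[0, 0, -2], [0, 0, 0], 5],
    [[0, 0, 0], [0, 0, 0], 5],
    [[0, 0, 0], [0, 0, 0], 5]
  ]
}}

```text
time_s: 7.2
tool_pos: [0.5686, -0.2362, 0.1792]
orientation: [-0.0, 1.0, 0.0, -0.0]
contact_force: [0.5, 0.8, -2.1]
width: 0.0132
gripper_force: 58.9
```

{"api": "jog_arm", "payload": {
  "commands": [
    [[0, 0, -1], [0, 0, 0], 5],
    [[0, 0, -1], [0, 0, 0], 5],
    [[0, 0, 0], [0, 0, 0], 5],
    [[0, 0, 0], [0, 0, 0], 5]
  ]
}}

```text
time_s: 7.6
tool_pos: [0.5688, -0.2363, 0.1781]
orientation: [-0.0, 1.0, -0.0, 0.0]
contact_force: [-2.2, 0.3, 5.0]
width: 0.013
gripper_force: 60.0
```

{"api": "jog_arm", "payload": {
  "commands": [
    [[0, 0, -1], [0, 0, 0], 5],
    [[0, 0, 0], [0, 0, 0], 5],
    [[0, 0, 0], [0, 0, 0], 5]
  ]
}}

```text
time_s: 7.9
tool_pos: [0.5688, -0.2363, 0.178]
orientation: [-0.0, 1.0, -0.0, 0.001]
contact_force: [-4.2, 1.6, 10.1]
width: 0.0128
gripper_force: 61.0
```

Contact at 10 N. I ease off slightly and let go.

{"api": "jog_arm", "payload": {
  "commands": [
    [[0, 0, 1.5], [0, 0, 0], 13],
    [[0, 0, 0], [0, 0, 0], 16],
    [[0, 0, 0], [0, 0, 0], 20],
    [[0, 0, 0], [0, 0, 0], 30],
    [[0, 0, 0], [0, 0, 0], 40],
    [[0, 0, 0], [0, 0, 0], 40],
    [[0, 0, 5], [0, 0, 0], 40],
    [[0, 0, 15], [0, 0, 0], 40],
    [[0, 0, 30], [0, 0, 0], 40],
    [[0, 0, 40], [0, 0, 0], 40],
    [[0, 0, 20], [0, 0, 0], 40],
    [[0, 0, 0], [0, 0, 0], 40]
  ]
}}

```text
time_s: 9.1
tool_pos: [0.5704, -0.2371, 0.2921]
orientation: [-0.0, 1.0, -0.002, 0.003]
contact_force: [0.3, -0.4, -0.8]
width: 0.0399
gripper_force: 0.0
```

```bash
python3 - <<'E'
from h import *
im,W=cloud('wrist');save('w3.png',im);h=W[...,2]
m=(h>.164)&(h<.18)&(abs(W[...,0]-.569)<.03);p=W[m];print('bow',len(p),np.median(p,0).round(4));print(cv2.minAreaRect((p[:,:2]*1000).astype(np.float32)))
print(np.polyfit(p[:,1],p[:,2],1))
E
```

```text
bow 3596 [ 0.5671 -0.2276  0.1709]
((568.1983032226562, -237.62762451171875), (164.85415649414062, 55.444618225097656), 76.64580535888672)
[0.04590008 0.18164538]
```

View pics/w3.png

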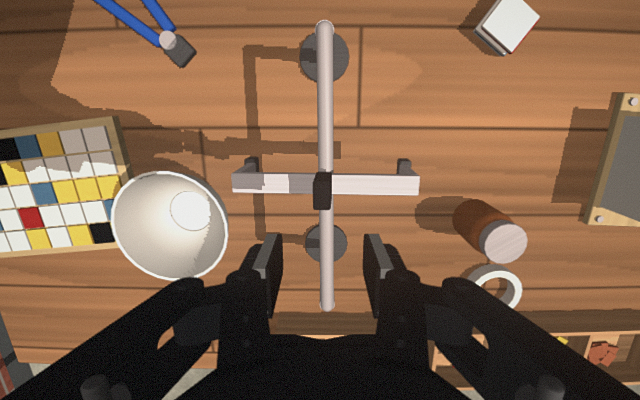

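The bow hangs on the bar at (322,185), level within 3° and let go. I return to the lid's grip.

{"api": "jog_arm", "payload": {
  "commands": [
    [[0, 12, 0], [0, 0, 0], 50],
    [[0, 30, 0], [0, 0, 0], 50],
    [[1, 45, 0], [0, 0, 0], 50],
    [[1, 45, 0], [0, 0, 0], 50],
    [[1, 45, 0], [0, 0, 0], 50],
    [[1, 45, 0], [0, 0, 0], 50],
    [[1, 45, 0], [0, 0, 0], 50],
    [[1, 45, 0], [0, 0, 0], 50],
    [[1, 45, 0], [0, 0, 0], 50],
    [[1, 45, 0], [0, 0, 0], 50],
    [[1, 45, 0], [0, 0, 0], 50],
    [[0, 25, 0], [0, 0, 0], 50]
  ]
}}

```text
time_s: 10.35
tool_pos: [0.5756, 0.2397, 0.2857]
orientation: [-0.002, 1.0, 0.0, -0.002]
contact_force: [1.5, 0.1, 0.0]
width: 0.0499
gripper_force: 0.0
```

{"api": "jog_arm", "payload": {
  "commands": [
    [[0, 0, -30], [0, 0, 0], 50],
    [[0, 0, -40], [0, 0, 0], 50],
    [[0, 0, -40], [0, 0, 0], 50],
    [[0, 0, -20], [0, 0, 0], 50],
    [[0, 0, 0], [0, 0, 0], 50],
    [[0, 0, 0], [0, 0, 0], 50],
    [[0, 0, 0], [0, 0, 0], 50]
  ]
}}

```text
time_s: 11.05
tool_pos: [0.5783, 0.2363, 0.1591]
orientation: [-0.0, 1.0, 0.0, 0.001]
contact_force: [-0.3, 0.1, 0.5]
width: 0.05
gripper_force: 0.0
```

```bash
python3 - <<'E'
from h import *
im,W=cloud('wrist');h=W[...,2];print(manip.get_obs()['tool_pos'])
n=(abs(W[...,0]-.578)<.03)&(abs(W[...,1]-.235)<.015)
m=n&(h>.1325)&(h<.142);p=W[m];print('grip',len(p),np.median(p,0).round(4));print(cv2.minAreaRect((p[:,:2]*1000).astype(np.float32)))
m=(h>.096)&(h<.1045)&(abs(W[...,0]-.578)<.09);p=W[m];print(np.median(p[:,2]),cv2.minAreaRect((p[:,:2]*1000).astype(np.float32)))
E
```

```text
[0.57859308 0.23623527 0.15944228]
grip 956 [0.5766 0.235  0.1369]
((577.8505859375, 235.0939483642578), (14.0208740234375, 24.30259132385254), 87.48853302001953)
0.10105316053198343 ((583.6022338867188, 138.77249145507812), (148.70855712890625, 344.1852111816406), 3.992389440536499)
```

{"api": "jog_arm", "payload": {
  "commands": [
    [[0, -1, -20], [0, 0, -1.5], 50],
    [[0, 0, -20], [0, 0, 0], 50],
    [[0, 0, -10], [0, 0, 0], 40],
    [[0, 0, 0], [0, 0, 0], 30],
    [[0, 0, 0], [0, 0, 0], 20],
    [[0, 0, 0], [0, 0, 0], 5],
    [[0, 0, 0], [0, 0, 0], 5],
    [[0, 0, 0], [0, 0, 0], 5],
    [[0, 0, 0], [0, 0, 0], 5],
    [[0, 0, 0], [0, 0, 0], 5]
  ],
  "force": 100
}}

```text
time_s: 12.1
tool_pos: [0.5783, 0.2357, 0.1093]
orientation: [0.013, 1.0, 0.001, 0.001]
contact_force: [-1.7, 3.0, 6.1]
width: 0.0126
gripper_force: 98.3
```

{"api": "jog_arm", "payload": {
  "commands": [
    [[0, 0, 1], [0, 0, 0], 5],
    [[0, 0, 1], [0, 0, 0], 5],
    [[0, 0, 1], [0, 0, 0], 5],
    [[0, 0, 1], [0, 0, 0], 5],
    [[0, 0, 1], [0, 0, 0], 5],
    [[0, 0, 1], [0, 0, 0], 5],
    [[0, 0, 0], [0, 0, 0], 5]
  ]
}}

```text
time_s: 12.8
tool_pos: [0.5778, 0.2349, 0.1112]
orientation: [0.013, 1.0, 0.0, -0.001]
contact_force: [5.7, 3.6, -16.7]
width: 0.0125
gripper_force: 97.8
```

{"api": "jog_arm", "payload": {
  "commands": [
    [[0, 0, 1], [0, 0, 0], 5],
    [[0, 0, 1], [0, 0, 0], 5],
    [[0, 0, 1], [0, 0, 0], 5],
    [[0, 0, 1], [0, 0, 0], 5],
    [[0, 0, 0], [0, 0, 0], 5],
    [[0, 0, 0], [0, 0, 0], 5]
  ]
}}

```text
time_s: 13.4
tool_pos: [0.5779, 0.2352, 0.1175]
orientation: [0.013, 1.0, 0.0, 0.0]
contact_force: [2.0, 4.4, -4.7]
width: 0.0122
gripper_force: 99.4
```

{"api": "jog_arm", "payload": {
  "commands": [
    [[0, 0, 2], [0, 0, 0], 5],
    [[0, 0, 3], [0, 0, 0], 5],
    [[0, 0, 3], [0, 0, 0], 5],
    [[0, 0, 3], [0, 0, 0], 5],
    [[0, 0, 3], [0, 0, 0], 5],
    [[0, 0, 3], [0, 0, 0], 5],
    [[0, 0, 1], [0, 0, 0], 5],
    [[0, 0, 0], [0, 0, 0], 5],
    [[0, 0, 0], [0, 0, 0], 5],
    [[0, 0, 0], [0, 0, 0], 5]
  ]
}}

```text
time_s: 14.4
tool_pos: [0.5774, 0.2345, 0.1354]
orientation: [0.013, 1.0, -0.0, -0.0]
contact_force: [0.4, 0.1, -4.0]
width: 0.0119
gripper_force: 99.6
```

```bash
python3 - <<'E'
from h import *
for n in('top','wrist'):
    im,W=cloud(n);h=W[...,2]
    m=(h>.11)&(h<.14)&(abs(W[...,0]-.55)<.06)&(abs(W[...,1]-.235)<.075);p=W[m]
    c=np.linalg.lstsq(np.c_[p[:,:2]-[.578,.235],np.ones(len(p))],p[:,2],rcond=None)[0];print(n,len(p),np.median(p[:,2]),c.round(4))
    m=(h>.164)&(h<.18)&(abs(W[...,0]-.569)<.03)&(abs(W[...,1]+.237)<.1);p=W[m];print('bow',len(p),p.mean(0) if len(p) else '')
im,W=cloud('scene');save('s3.png',cv2.resize(im[60:320,200:520],None,fx=2,fy=2))
o=manip.get_obs();print(o['tool_pos'],o['contact_force'])
E
```

```text
top 593 0.12603399319603548 [0.0087 0.0111 0.1265]
bow 226 [ 0.56687325 -0.2309206   0.17043242]
wrist 41848 0.12730936355976802 [ 0.0005 -0.0019  0.1274]
bow 0 
[0.57751799 0.23471959 0.13558236] [-0.701046    0.03240031 -4.63844355]
```

View pics/s3.png

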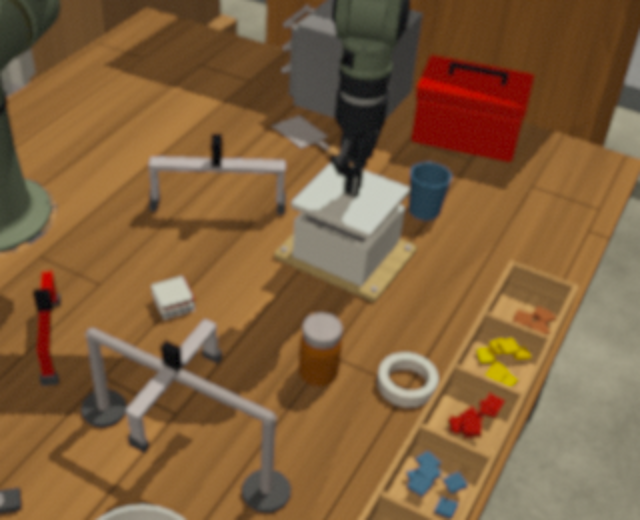

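The picture shows the bow hanging on the rail at (172,357), and the lid held level over the canister at (350,200) with its top at 127 mm, so the gap is about 26 mm. Both conditions look met.

{"api": "jog_arm", "payload": {
  "commands": [
    [[0, 0, 0], [0, 0, 0], 5],
    [[0, 0, 0], [0, 0, 0], 5],
    [[0, 0, 0], [0, 0, 0], 5]
  ]
}}

```text
time_s: 14.85
tool_pos: [0.5776, 0.2348, 0.1358]
orientation: [0.013, 1.0, -0.0, -0.0]
contact_force: [0.7, 0.5, -3.9]
width: 0.0123
gripper_force: 99.6
```

```bash
python3 -c "
from workcell import manip
print(manip.job_done())"
```

```text
the job is handed in; nothing more can be done
None
```

The bow hangs across the rail bar and the fingers hold the lid level about 26 mm above the canister rim; I handed the job in at about 15 s, and no verdict was returned.

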